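Open the wire store's combination padlock and hold it out

ROBOT

A 6-joint arm with a two-finger parallel gripper is mounted at the origin on the work surface. World frame = base frame: x ahead of the robot, y to its left, z up, the work surface at z = 0. Lengths are in m, angles in rad, forces in N, time in s.
With the tool pointing down it reaches from about 0.3 to 0.875 m from the base axis. Payload 6.4 kg.
Tool frame: the origin (TCP) lies midway between the tips of the shut fingers; the grasp point (between the pads) lies 19 mm behind it; z points along the fingers, y is the line along which they close (so a half turn about z gives the same grasp; the last joint's range is limited). The gripper opens to 85 mm and grips with 20 to 120 N. Pads are 22 mm wide; open, the fingers measure 114 mm over their backs; the gripper's body (76 mm by 85 mm) begins 54 mm behind the grasp point. The pads swing forward as they close: fully open they stand 13 mm farther back than shut.
Start: joints at [1.005, 0.181, 1.607, -0, 1.354, -0.206], TCP at [0.202, 0.538, 0.231] pointing down, gripper open.
Joint ranges: [-2.99, 2.99], [-0.89, 2.07], [0.3, 2.58], [-1.14, 4.28], [0, 2.63], [-3.12, 3.12]. Speed limits (rad/s): [2.57, 2.57, 3.01, 3.14, 3.14, 3.14].

INTERFACE

Orientations are given as a unit quaternion [w, x, y, z].
In Python, from bench import ctrl gives the robot as it stands.
- The arm moves only by the tool drive_tool, never from a script. Its argument "plan" is a list that holds one entry, the list of rows, each a list of 4 numbers: the shift along the tool's x, y, z scaled (see below), then the turn about the tool's z scaled (see below). In form: [[[x, y, z, roll], ...]]. A call has 1 to 12 rows; each row is the pose to reach, as a shift and turn from the pose commanded when the call began, along the tool's axes at that moment, turning the shorter way round; what a row does not reach only later rows make up. The controller multiplies each number of a shift by 400 mm and each number of a turn by 180 degrees. A row lasts 1/12 s, in which the tool goes at most 41.7 mm and 7.16 degrees, less where a joint would pass 70% of its speed; a pose out of reach is approached as far as the arm can. A call with a number of a shift or a turn outside -1 to 1 is refused whole. A call with a gripper value outside its range is refused whole. "jaw" is the closure, from 0 (fully open) to 1 (shut), set as the call begins (left out, the last holds). The fingers move at their own pace and stop on an object; the grip force is fixed at half the most. Time passes only in rows, so rows that repeat a pose let the fingers close. It gives the time, the measured TCP pose, the force, the opening and the grip force at its end, in the units of the state.
- ctrl.get_obs(): the state, without advancing time (a new reading comes with each control period).
- ctrl.camera(name): name is "scene" or "top" or "wrist"; returns (picture, depth): 384x512x3 uint8, red, green, blue; 384x512 float32, m along the optical axis (not along the pixel's ray), 0 where there is no reading.
- ctrl.camera_info(name): a dict with "camera_matrix" (3x3 intrinsics, pixels), "R" (3x3) and "t" (3): a world point X has camera coordinates R X + t; the wrist camera has in their place "T_tool_cam" (4x4, takes a point from camera to tool coordinates, whose origin is the TCP and whose axes are the flange's). Camera axes: x right, y down, z forward; pixel columns grow to the right and rows downward; lengths in m; the calibration is good to about 2 mm. A picture is of the moment at which its call begins: read the wrist's pose just before it. camera_info takes no time and is no camera call.
- ctrl.hand_in(): hands the job in; it is judged then, once.
The state is a dict: "time_s": time; "q": joint angles; "dq": joint speeds; "joint_efforts": joint torques, N m; "eef_pos": TCP position; "eef_rot": TCP orientation; "wrist_force": force on the tool from outside, world axes, zero at the start; "torque": the same for the moment, N m; "opening": opening from 0.0 (shut) to 1.0 (fully open); "grasp_force": force on a finger pad.
Only numpy, scipy, OpenCV 4.12 (cv2) and the standard library are available. Lean on these libraries where they do the work, as an engineer would, in place of code of your own. Each camera call takes 0.05 s, during which the arm holds its last target. There are 200 camera calls.

TASK

The brass combination padlock of the silver-wire store lies in its cradle on the bench: turn its dial anticlockwise (seen from above) click by click until the white pointer stands in the click at the red mark, then, with the lock still in the cradle, pull the steel shackle fully out. Then take the opened lock by its body and present it over the middle of the blue-lined tray, dial up and its underside about 15 cm above the bench, and finish while still holding it there; do not disturb the two copper jars or the copper saucer.

Things in the scene. Friction and masses are not known exactly. Their poses are not given: they have to be found in the camera images.
- lock: Loose brass padlock, 60 (x) x 50 (y) x 28 (z) mm, on its back in the cradle, dial up; 0.36 kg in all. Origin: centre of its underside, 14 mm above the bench in the cradle. +x points to the shackle, z up. Grip it across y (50 mm), pads at mid height or a little above; the sides are free of stops for 44 mm about the middle. Keep fingertips above the cradle plate (14 mm).
- dial (a joint): Black dial's angle about the lock's z, rad. 0: white pointer at the red mark (along the lock's +x), shackle free. Negative: clockwise of it, seen from above; starts at -0.8 to -1.3; range -1.55 to 0.45. Clicks (white ticks) every 0.419, one exactly at 0; each holds about 0.15 N m, and a released dial drops into the nearest. Further than 0.1 from 0 the shackle is blocked after 2 mm.
- dial_grip (a point): Point on the dial's axis, 57 mm above the bench in the cradle. The dial: a disc 41 mm across, top 46.5 mm above the bench, with a grip bar 34 long x 10 wide x 18 mm high, its top 64.5 mm above the bench. x: along the bar to its white pointer end; y: across it (pinch along y). Keep fingertips above the disc, 49 mm or more above the bench.
- shackle (a joint): How far the shackle is pulled out of the lock, along the lock's +x, m: 0 shut, 0.018 fully out. About 3 N of drag; it stays where it is left. Once it is pulled the dial cannot be turned.
- shackle_crown (a point): Middle of the shackle's cross bar: steel rod 8 mm thick, axis 28 mm above the bench in the cradle, 85 mm along +x from the lock's origin when shut; straight for 26 mm along y; only the bench below. x: pull direction. Pinch it along x, one finger inside the shackle: the opening is 32 mm wide (y) and 42 mm deep from the bar to the cradle's front stop.
- nest: Fixed cradle: wooden plate 96 x 90 x 14 mm with low dark steel stops (rear 12, front 16, corners 10 mm above the plate) that keep the lock from sliding or turning, with 1.5 mm play. Origin: on the bench straight below the lying lock's origin; same axes as the lying lock. The lock lifts out straight up.
- tray: Fixed shallow wooden tray 170 (x) x 150 (y) x 22 mm high with a blue lining, standing on the bench. Origin: centre of its underside.
- jar_a: Bystander: squat copper jar, 100 mm across, 95 mm high. Origin: centre of its underside.
- jar_b: Bystander: squat pale copper jar, 90 mm across, 85 mm high. Origin: centre of its underside.
- saucer: Bystander: small copper bowl, 72 mm across, 26 mm high. Origin: centre of its underside.
Not all that is in view belongs to the job. Leave any purple or turquoise look-alike of the nest alone.

How it is judged:
By the outcome, as a careful person would: the job done as asked, in the order asked, and still so for the second after the job is handed in, while the arm keeps its last pose, push and grip.
It also fails if it takes over 56 s, if anything falls off the work surface, if the arm or the gripper's body presses on something with over 40 N, if the wrist force passes 120 N, or if a joint passes its speed limit or range.

## Working session

There is one attempt and no reset: what is moved stays moved. The work goes in short steps, Python scripts to look and compute and a tool call to move; the robot and the scene stay as the last step left them, time stands still between calls to the robot, and variables do not carry over. Pictures are saved under pics/ and viewed, at most 10 in all, crops included, and the job is handed in when it is done.

Besides the shell and the picture viewer there is one more tool, called after ">>>" by a JSON object that holds its "name" and its "arguments", one argument or row to a line. drive_tool: Moves the arm, as the interface text tells. Its arguments: {"type":"object","properties":{"plan":{"type":"array"},"jaw":{"type":"number"}},"required":["plan"]}

```bash
mkdir -p pics; python3 - <<'E'
from bench import ctrl
import cv2,numpy as np
o=ctrl.get_obs();print({k:np.round(v,3).tolist() for k,v in o.items()})
for n in("top","scene"):
    p,d=ctrl.camera(n);cv2.imwrite(f"pics/{n}0.png",p[:,:,::-1]);np.savez(f"{n}0.npz",p=p,d=d)
    i=ctrl.camera_info(n);print(n,{k:np.round(v,3).tolist() for k,v in i.items()})
print(ctrl.camera_info("wrist"))
E
```

```text
{'time_s': 0.0, 'q': [1.005, 0.182, 1.608, -0.0, 1.354, -0.206], 'dq': [0.002, 0.0, -0.001, -0.001, 0.001, -0.002], 'joint_efforts': [0.001, -44.487, -35.134, -0.0, 0.009, -0.0], 'eef_pos': [0.202, 0.538, 0.23], 'eef_rot': [-0.0, 0.179, 0.984, -0.001], 'wrist_force': [0.531, -0.318, -0.761], 'torque': [-0.017, 0.091, -0.033], 'grasp_force': 0.0, 'opening': 1.0}
top {'camera_matrix': [[460.319, 0.0, 254.451], [0.0, 460.319, 187.513], [0.0, 0.0, 1.0]], 'R': [[0.007, -1.0, -0.01], [-0.996, -0.006, -0.091], [0.091, 0.01, -0.996]], 't': [-0.07, 0.595, 1.156]}
scene {'camera_matrix': [[402.086, 0.0, 251.72], [0.0, 402.086, 194.738], [0.0, 0.0, 1.0]], 'R': [[0.085, 0.996, 0.006], [0.858, -0.07, -0.51], [-0.507, 0.048, -0.86]], 't': [0.021, -0.482, 1.333]}
{'camera_matrix': array([[294.0113268 ,   0.        , 252.71595428],
       [  0.        , 294.0113268 , 188.12541724],
       [  0.        ,   0.        ,   1.        ]]), 'T_tool_cam': array([[-4.82449564e-04, -9.46153612e-01, -3.23717638e-01,
         8.40289947e-02],
       [ 9.99999810e-01, -5.80863249e-04,  2.07391818e-04,
         1.71194626e-03],
       [-3.84260197e-04, -3.23717477e-01,  9.46153713e-01,
        -1.43159332e-01],
       [ 0.00000000e+00,  0.00000000e+00,  0.00000000e+00,
         1.00000000e+00]])}
```

View pics/top0.png

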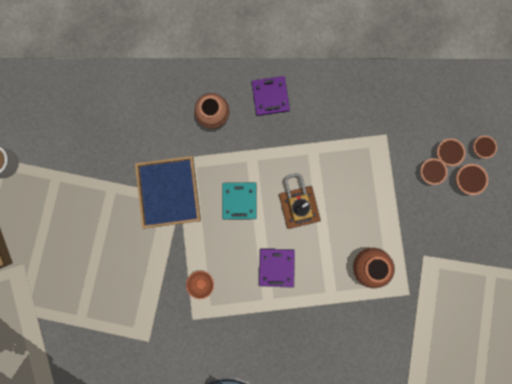

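View pics/scene0.png

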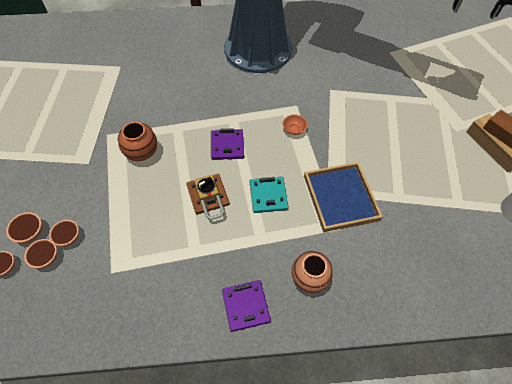

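The top view shows the lock in its wooden cradle at about (300,207) with the shackle at (293,183) pointing away from the robot. The tray is at (168,193), the jars at (212,110) and (375,268), and the saucer at (200,284). The scene view agrees. Next I'll compute rough positions.

```bash
cat > h.py <<'E'
import numpy as np,cv2
from scipy.spatial.transform import Rotation as Ro
from bench import ctrl
def cam(n,o=None):
    i=ctrl.camera_info(n);K=np.array(i["camera_matrix"])
    if n=="wrist":
        T=np.array(i["T_tool_cam"]);R=Ro.from_quat(np.roll(o["eef_rot"],-1)).as_matrix()
        return K,R@T[:3,:3],R@T[:3,3]+o["eef_pos"]
    R=np.array(i["R"]);return K,R.T,-R.T@np.array(i["t"])
def ray(c,uv,z):
    K,R,t=c;uv=np.atleast_2d(uv).astype(float)
    d=(R@np.linalg.inv(K)@np.c_[uv,np.ones(len(uv))].T).T
    return t+d*((z-t[2])/d[:,2])[:,None]
def proj(c,X):
    K,R,t=c;p=(K@R.T@(np.atleast_2d(X)-t).T).T;return p[:,:2]/p[:,2:]
E
python3 - <<'E'
from h import *
c=cam("top");z=np.load("top0.npz");p=z["p"]
hsv=cv2.cvtColor(p,cv2.COLOR_RGB2HSV)
for nm,uv,h in[("lockbody",(300,207),.04),("crown",(292,178),.028),("tray",(168,193),.01),("jarA",(375,268),.09),("jarB",(212,108),.08),("saucer",(200,284),.02)]:
    print(nm,ray(c,uv,h).round(3))
# tray blue
m=((hsv[...,0]>100)&(hsv[...,0]<125)&(hsv[...,1]>130)).astype(np.uint8)
n,l,s,ce=cv2.connectedComponentsWithStats(m)
k=l[193,168];r=cv2.minAreaRect(np.argwhere(l==k)[:,::-1].astype(np.float32));print("tray",r);b=ray(c,cv2.boxPoints(r),.006);print(b.round(3),b.mean(0).round(4))
# cradle wood
m=((hsv[...,0]<16)&(hsv[...,1]>110)&(hsv[...,2]>40)).astype(np.uint8);m[:160]=0;m[250:]=0;m[:,:270]=0;m[:,335:]=0
r=cv2.minAreaRect(np.argwhere(m)[:,::-1].astype(np.float32));b=ray(c,cv2.boxPoints(r),.014);print("nest",m.sum(),r,b.round(3),b.mean(0))
E
```

```text
lockbody [[ 0.546 -0.182  0.04 ]]
crown [[ 0.621 -0.162  0.028]]
tray [[0.582 0.16  0.01 ]]
jarA [[ 0.399 -0.356  0.09 ]]
jarB [[0.79  0.041 0.08 ]]
saucer [[0.35  0.071 0.02 ]]
tray ((255.5, 191.5), (383.0, 511.0), 90.0)
[[ 1.108  0.633  0.006]
 [ 1.111 -0.755  0.006]
 [ 0.11  -0.712  0.006]
 [ 0.097  0.575  0.006]] [ 0.6063 -0.0647  0.006 ]
nest 512 ((299.11767578125, 206.97059631347656), (35.41019821166992, 32.7423095703125), 75.96376037597656) [[ 0.581 -0.129  0.014]
 [ 0.602 -0.212  0.014]
 [ 0.514 -0.233  0.014]
 [ 0.493 -0.152  0.014]] [ 0.54738723 -0.18154542  0.014     ]
```

>>> {"name": "drive_tool", "arguments": {
  "plan": [
    [[-0.72,-0.69,0.07,0],[-0.72,-0.69,0.07,0],[-0.72,-0.69,0.07,0],[-0.72,-0.69,0.07,0],[-0.72,-0.69,0.07,0],[-0.72,-0.69,0.07,0],[-0.72,-0.69,0.07,0],[-0.72,-0.69,0.07,0],[-0.72,-0.69,0.07,0],[-0.72,-0.69,0.07,0],[-0.72,-0.69,0.07,0],[-0.72,-0.69,0.07,0]]
  ]
}}

```text
time_s: 1.1
eef_pos: [0.3751, 0.1773, 0.203]
eef_rot: [-0.0, 0.181, 0.984, -0.0]
wrist_force: [-1.0, -0.0, 0.0]
opening: 0.999
grasp_force: 0.0
```

>>> {"name": "drive_tool", "arguments": {
  "plan": [
    [[-0.72,-0.69,0.07,0.12],[-0.72,-0.69,0.07,0.12],[-0.72,-0.69,0.07,0.12],[-0.72,-0.69,0.07,0.12],[-0.72,-0.69,0.07,0.12],[-0.72,-0.69,0.07,0.12],[-0.72,-0.69,0.07,0.12],[-0.72,-0.69,0.07,0.12],[-0.72,-0.69,0.07,0.12],[-0.72,-0.69,0.07,0.12],[-0.72,-0.69,0.07,0.12],[-0.72,-0.69,0.07,0.12]]
  ]
}}

```text
time_s: 2.1
eef_pos: [0.5474, -0.1806, 0.1744]
eef_rot: [-0.001, 0.36, 0.933, 0.0]
wrist_force: [0.0, 0.7, -0.7]
opening: 1.002
grasp_force: 0.0
```

```bash
python3 - <<'E'
from h import *
o=ctrl.get_obs();p,d=ctrl.camera("wrist")
print(o["time_s"],o["eef_pos"],o["eef_rot"])
np.savez("w1.npz",p=p,d=d,pos=o["eef_pos"],rot=o["eef_rot"])
cv2.imwrite("pics/w1.png",cv2.resize(p[:,:,::-1],(768,576),interpolation=cv2.INTER_CUBIC))
c=cam("wrist",o);print(proj(c,[[.547,-.18,.0465],[.62,-.162,.028]]))
E
```

```text
2.1 [ 0.54743434 -0.18063961  0.17442889] [-8.61794535e-04  3.60292219e-01  9.32839007e-01  4.02365425e-04]
[[251.39869536 179.69990535]
 [309.81118217 212.02573299]]
```

View pics/w1.png

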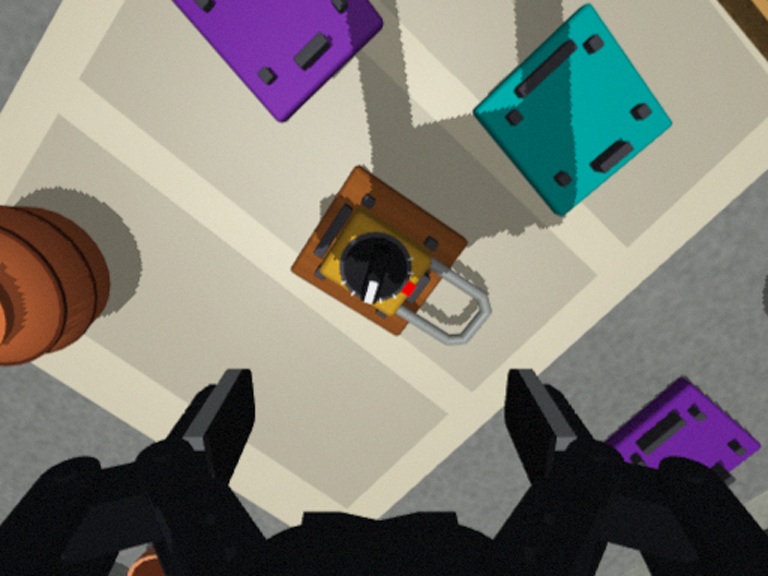

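The wrist view (1.5x scale) shows the dial at (376,268), red mark (409,288), white pointer (371,292) and shackle crown about (475,320). Now I'll measure them precisely.

```bash
python3 - <<'E'
from h import *
z=np.load("w1.npz");p,d=z["p"],z["d"];o=dict(eef_pos=z["pos"],eef_rot=z["rot"]);c=cam("wrist",o)
hsv=cv2.cvtColor(p,cv2.COLOR_RGB2HSV);H,S,V=[hsv[...,i].astype(int) for i in range(3)]
yy,xx=np.mgrid[:384,:512];roi=(abs(xx-262)<75)&(abs(yy-172)<65)
def comp(m):
    n,l,s,ce=cv2.connectedComponentsWithStats((m&roi).astype(np.uint8));k=1+np.argmax(s[1:,4]);return np.argwhere(l==k)[:,::-1].astype(np.float32),s[k,4]
red,n=comp(((H<4)|(H>175))&(S>200)&(V>120));print("red",n,red.mean(0),ray(c,red.mean(0),.042))
near=(np.hypot(xx-250.7,yy-178.7)<26)
wh,n=comp((S<60)&(V>150)&(np.hypot(xx-248,yy-195)<11));pw=ray(c,wh,.0645);print("white",n,wh.mean(0),pw.mean(0),cv2.minAreaRect(wh))
u,s,v=np.linalg.svd(pw[:,:2]-pw[:,:2].mean(0),full_matrices=False);print("ptr dir",np.degrees(np.arctan2(v[0,1],v[0,0])),s)
bk,n=comp((V<60)&near);(ce,r)=cv2.minEnclosingCircle(bk);e=cv2.fitEllipse(cv2.convexHull(bk));print("dial",n,ce,r,e,ray(c,e[0],.0465))
br,n=comp((S>110)&(H<18)&(V>30));q=cv2.minAreaRect(br);hull=cv2.convexHull(br)
for h in(.014,):
    P=ray(c,br,h)[:,:2].astype(np.float32);r=cv2.minAreaRect(P*1000);print("nest",n,r)
gd,n=comp((H>17)&(H<30)&(S>150)&(V>60)|near);P=ray(c,gd,.042)[:,:2].astype(np.float32);print("body",n,cv2.minAreaRect(P*1000))
# shackle via depth
X=ray(c,np.c_[xx.ravel(),yy.ravel()],0);K,R,t=c
dirs=(R@np.linalg.inv(K)@np.c_[xx.ravel(),yy.ravel(),np.ones(xx.size)].T).T
W=(t+dirs*d.reshape(-1,1)).reshape(384,512,3)
print("z dialbar,disc,bench",W[178,250,2],W[195,249,2],W[172,235],W[120,230,2])
m=roi&(xx>275)&(W[...,2]>.018)&(W[...,2]<.04);Q=W[m];print("shackle",len(Q));np.save("sh.npy",Q)
a=np.radians(14.5);ux=np.array([np.cos(a),np.sin(a)]);L=(Q[:,:2]-[.547,-.1805])@np.c_[ux,[-ux[1],ux[0]]];
print(np.percentile(L[:,0],[1,50,99]),np.percentile(L[:,1],[1,50,99]),"crown",Q[L[:,0]>np.percentile(L[:,0],99)-.008].mean(0))
E
```

```text
red 51 [272.11765 192.09804] [[ 0.57142474 -0.17438316  0.042     ]]
white 83 [246.79518 194.56627] [ 0.55064568 -0.18895966  0.0645    ] ((246.77525329589844, 194.58258056640625), (5.4596099853515625, 14.654742240905762), 16.699243545532227)
ptr dir -57.631753736473584 [0.03823427 0.01344896]
dial 1494 (249.90548706054688, 177.46824645996094) 23.549266815185547 ((250.2228240966797, 177.04193115234375), (45.375160217285156, 45.85348129272461), 126.50708770751953) [[ 0.54426223 -0.17903532  0.0465    ]]
nest 3085 ((546.782958984375, -179.2274932861328), (94.61234283447266, 89.09034729003906), 13.873042106628418)
body 3149 ((544.3794555664062, -180.25320434570312), (59.938533782958984, 55.72163772583008), 13.46804141998291)
z dialbar,disc,bench 0.064944393430106 0.06509735105786935 [ 0.53060575 -0.18620579  0.04739687] 0.0019169610726049169
shackle 1053
[0.01591799 0.05933175 0.08605774] [-0.02394875  0.01022499  0.03217859] crown [ 0.62642203 -0.16039245  0.03195515]
```

Lock centre ≈ (0.5445, -0.180), yaw ≈ 13.7°. The dial is at about -71.3°, which is the -1.257 click. The crown matches its predicted position. Next I'll descend on the dial bar.

>>> {"name": "drive_tool", "arguments": {
  "plan": [
    [[0.007,-0.003,0.15,0.089],[0.007,-0.003,0.15,0.089],[0.007,-0.003,0.2,0.089],[0.007,-0.003,0.24,0.089],[0.007,-0.003,0.27,0.089],[0.007,-0.003,0.29,0.089],[0.007,-0.003,0.305,0.089],[0.007,-0.003,0.305,0.089],[0.007,-0.003,0.305,0.089]]
  ],
  "jaw": 0.55
}}

```text
time_s: 2.9
eef_pos: [0.5447, -0.1801, 0.0538]
eef_rot: [0.0, 0.486, 0.874, 0.0]
wrist_force: [0.5, 0.3, -0.2]
opening: 0.448
grasp_force: 0.0
```

>>> {"name": "drive_tool", "arguments": {
  "plan": [
    [[0,0,0,0],[0,0,0,0],[0,0,0,0],[0,0,0,0],[0,0,0,0],[0,0,0,0],[0,0,0,0],[0,0,0,0],[0,0,0,0],[0,0,0,0]]
  ],
  "jaw": 1.0
}}

```text
time_s: 3.73
eef_pos: [0.5448, -0.1808, 0.0544]
eef_rot: [0.001, 0.487, 0.874, -0.0]
wrist_force: [-1.9, -0.2, 6.7]
opening: 0.094
grasp_force: 59.9
```

>>> {"name": "drive_tool", "arguments": {
  "plan": [
    [[0,0,0,-0.033],[0,0,0,-0.066],[0,0,0,-0.1],[0,0,0,-0.133],[0,0,0,-0.133],[0,0,0,-0.166],[0,0,0,-0.2],[0,0,0,-0.233],[0,0,0,-0.267],[0,0,0,-0.267]]
  ]
}}

```text
time_s: 4.57
eef_pos: [0.5447, -0.1815, 0.0544]
eef_rot: [0.001, 0.086, 0.996, -0.001]
wrist_force: [-2.4, -2.2, 5.8]
opening: 0.094
grasp_force: 59.8
```

>>> {"name": "drive_tool", "arguments": {
  "plan": [
    [[0,0,0,-0.033],[0,0,0,-0.066],[0,0,0,-0.1],[0,0,0,-0.133],[0,0,0,-0.133],[0,0,0,-0.133]]
  ]
}}

```text
time_s: 5.07
eef_pos: [0.5448, -0.1815, 0.0543]
eef_rot: [0.0, -0.119, 0.993, -0.001]
wrist_force: [-3.9, -3.2, 5.7]
opening: 0.098
grasp_force: 59.9
```

```bash
python3 - <<'E'
from h import *
o=ctrl.get_obs();print(o["torque"],o["wrist_force"],o["q"],o["eef_rot"],o["opening"])
E
```

```text
[-0.54280502  0.48441388  0.06358745] [-3.88968091 -3.19808517  5.73220799] [-5.27655453e-01  3.97397077e-01  1.72948450e+00 -1.31921232e-03
  1.01273321e+00 -2.33610841e+00] [ 4.52115185e-04 -1.18895061e-01  9.92906175e-01 -1.04261708e-03] 0.09798804447021428
```

>>> {"name": "drive_tool", "arguments": {
  "plan": [
    [[0,0,0,0],[0,0,0,0],[0,0,0,0],[0,0,0,0],[0,0,-0.02,0],[0,0,-0.06,0],[0,0,-0.12,0],[0,0,-0.2,0],[0,0,-0.25,0],[0,0,-0.25,0],[0,0,-0.25,0],[0,0,-0.25,0]]
  ],
  "jaw": 0.5
}}

```text
time_s: 6.07
eef_pos: [0.5439, -0.1799, 0.1528]
eef_rot: [-0.0, -0.12, 0.993, 0.0]
wrist_force: [-0.1, 0.6, -0.2]
opening: 0.506
grasp_force: 0.0
```

```bash
python3 - <<'E'
from h import *
o=ctrl.get_obs();p,d=ctrl.camera("wrist");c=cam("wrist",o);print(o["eef_pos"],o["eef_rot"])
np.savez("w2.npz",p=p,d=d,pos=o["eef_pos"],rot=o["eef_rot"])
u,v=proj(c,[.57,-.176,.04])[0].astype(int);print(u,v)
cv2.imwrite("pics/w2.png",cv2.resize(p[v-80:v+70,u-100:u+100,::-1],(800,600),interpolation=cv2.INTER_CUBIC))
hsv=cv2.cvtColor(p,cv2.COLOR_RGB2HSV);H,S,V=[hsv[...,i].astype(int) for i in range(3)]
yy,xx=np.mgrid[:384,:512];q=proj(c,[.5575,-.177,.0645])[0]
m=(S<60)&(V>150)&(np.hypot(xx-q[0],yy-q[1])<14);n,l,s,ce=cv2.connectedComponentsWithStats(m.astype(np.uint8));k=1+np.argmax(s[1:,4])
w=np.argwhere(l==k)[:,::-1];P=ray(c,w,.0645)[:,:2];_,sv,vt=np.linalg.svd(P-P.mean(0));print("white",len(w),P.mean(0),np.degrees(np.arctan(vt[0,1]/vt[0,0])),sv)
uc,vc=proj(c,[.585,-.17,.03])[0]
r=np.argwhere((np.hypot(xx-uc,yy-vc)<35)&((H<4)|(H>175))&(S>200)&(V>120))[:,::-1];print("red",ray(c,r.mean(0),.042))
K,R,t=c;D=(R@np.linalg.inv(K)@np.c_[xx.ravel(),yy.ravel(),np.ones(xx.size)].T).T;W=(t+D*d.reshape(-1,1)).reshape(-1,3)
a=np.radians(13.7);ux=np.array([np.cos(a),np.sin(a)]);L=(W[:,:2]-[.5445,-.18])@np.c_[ux,[-ux[1],ux[0]]]
m=(L[:,0]>.055)&(L[:,0]<.1)&(abs(L[:,1])<.04)&(W[:,2]>.018)&(W[:,2]<.045);L=L[m];print("sh x",np.percentile(L[:,0],[2,98]),"y",np.percentile(L[:,1],[1,99]),L[L[:,0]>.08].mean(0))
E
```

```text
[ 0.54387716 -0.17990135  0.15281686] [-3.31207695e-04 -1.19788155e-01  9.92799375e-01  2.97631645e-04]
248 209
white 86 [ 0.5559856  -0.17691511] 13.740019238059592 [0.03546327 0.01320429]
red [[ 0.57440305 -0.17208247  0.042     ]]
sh x [0.05573478 0.09028439] y [-0.02305197  0.02398746] [0.08525751 0.00043816]
```

View pics/w2.png

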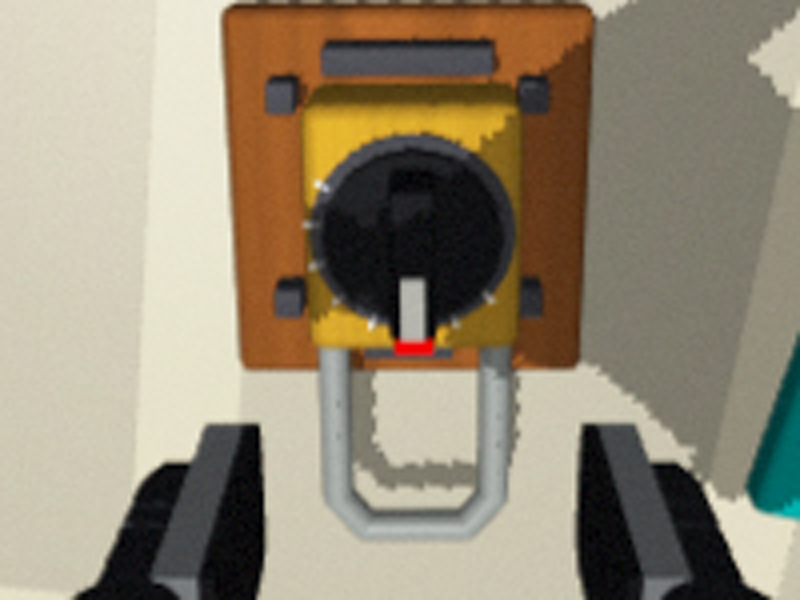

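The picture shows the pointer in line with the red mark (crop ~(412,310) and (413,348)), so the dial is at 0. Next: go to the shackle crown, jaw line turned by 90°.

>>> {"name": "drive_tool", "arguments": {
  "plan": [
    [[-0.214,0,0,0.5],[-0.214,0,0,0.5],[-0.214,0,0,0.5],[-0.214,0,0,0.5],[-0.214,0,0,0.5],[-0.214,0,0,0.5],[-0.214,0,0,0.5],[-0.214,0,0,0.5],[-0.214,0,0,0.5],[-0.214,0,0.05,0.5],[-0.214,0,0.1,0.5],[-0.214,0,0.1,0.5]]
  ],
  "jaw": 0.64
}}

```text
time_s: 7.12
eef_pos: [0.6238, -0.1583, 0.1069]
eef_rot: [-0.005, 0.592, 0.806, -0.001]
wrist_force: [-0.6, 0.2, -0.5]
opening: 0.359
grasp_force: 0.0
```

>>> {"name": "drive_tool", "arguments": {
  "plan": [
    [[0,0,0,0.012],[0,0,0,0.012],[0,0,0,0.012]]
  ]
}}

```text
time_s: 7.37
eef_pos: [0.6267, -0.1596, 0.1118]
eef_rot: [-0.001, 0.604, 0.797, -0.0]
wrist_force: [0.2, -0.0, -0.4]
opening: 0.362
grasp_force: 0.0
```

```bash
python3 - <<'E'
from h import *
o=ctrl.get_obs();R=Ro.from_quat(np.roll(o["eef_rot"],-1)).as_matrix()
print(o["eef_pos"],o["opening"],"yaw y",np.degrees(np.arctan2(R[1,1],R[0,1])),o["q"])
print("to crown, scaled",R.T@(np.array([.6271,-.1597,.012])-o["eef_pos"])/.4)
E
```

```text
[ 0.62671853 -0.15958163  0.11183427] 0.3621625522096183 yaw y 15.750121698264342 [-4.32498841e-01  4.58358051e-01  1.50458036e+00 -1.42367733e-05
  1.18105323e+00 -7.07383478e-01]
to crown, scaled [-0.00093029  0.00129475  0.24958258]
```

>>> {"name": "drive_tool", "arguments": {
  "plan": [
    [[0,0.001,0.05,0.011],[0,0.001,0.1,0.011],[0,0.001,0.15,0.011],[0,0.001,0.18,0.011],[0,0.001,0.21,0.011],[0,0.001,0.23,0.011],[0,0.001,0.245,0.011],[0,0.001,0.245,0.011],[0,0.001,0.245,0.011]]
  ]
}}

```text
time_s: 8.12
eef_pos: [0.6281, -0.1599, 0.0156]
eef_rot: [0.0, 0.618, 0.786, 0.0]
wrist_force: [0.0, -0.9, 0.6]
opening: 0.361
grasp_force: 0.0
```

>>> {"name": "drive_tool", "arguments": {
  "plan": [
    [[0,0,0,0],[0,0,0,0],[0,0,0,0],[0,0,0,0],[0,0,0,0],[0,0,0,0],[0,0,0,0],[0,0,0,0]]
  ],
  "jaw": 1.0
}}

```text
time_s: 8.78
eef_pos: [0.6287, -0.1601, 0.0159]
eef_rot: [0.001, 0.618, 0.786, 0.0]
wrist_force: [2.9, -1.3, 3.7]
opening: 0.061
grasp_force: 58.7
```

>>> {"name": "drive_tool", "arguments": {
  "plan": [
    [[0,0.006,0,0],[0,0.012,0,0],[0,0.018,0,0],[0,0.024,0,0],[0,0.03,0,0],[0,0.036,0,0],[0,0.042,0,0],[0,0.046,0,0],[0,0.048,0,0],[0,0.048,0,0],[0,0.048,0,0]]
  ]
}}

```text
time_s: 9.7
eef_pos: [0.6463, -0.1551, 0.015]
eef_rot: [-0.0, 0.618, 0.786, -0.0]
wrist_force: [-2.7, -4.3, 1.1]
opening: 0.066
grasp_force: 58.6
```

>>> {"name": "drive_tool", "arguments": {
  "plan": [
    [[0,0.003,0,0],[0,0.006,0,0],[0,0.009,0,0],[0,0.012,0,0],[0,0.012,0,0],[0,0.012,0,0]]
  ]
}}

```text
time_s: 10.2
eef_pos: [0.6464, -0.1547, 0.0134]
eef_rot: [-0.004, 0.618, 0.786, -0.003]
wrist_force: [-15.3, -7.7, 3.2]
opening: 0.063
grasp_force: 59.3
```

It reached the hard stop after 18 mm of travel. Releasing and rising, then turning back by 90° above the body.

>>> {"name": "drive_tool", "arguments": {
  "plan": [
    [[0,-0.008,0,0],[0,-0.008,0,0],[0,-0.008,0,0],[0,-0.008,0,0],[0,-0.008,0,0],[0,-0.008,-0.03,0],[0,-0.008,-0.1,0],[0,-0.008,-0.2,0],[0,-0.008,-0.3,0],[0,-0.008,-0.35,0],[0,-0.008,-0.35,0],[0,-0.008,-0.35,0]]
  ],
  "jaw": 0.64
}}

```text
time_s: 11.2
eef_pos: [0.6495, -0.1552, 0.1586]
eef_rot: [0.002, 0.618, 0.786, 0.001]
wrist_force: [0.5, 0.0, -0.9]
opening: 0.362
grasp_force: 0.0
```

>>> {"name": "drive_tool", "arguments": {
  "plan": [
    [[0,-0.26,0,-0.5],[0,-0.26,0,-0.5],[0,-0.26,0,-0.5],[0,-0.26,0,-0.5],[0,-0.26,0,-0.5],[0,-0.26,0,-0.5],[0,-0.26,0,-0.5],[0,-0.26,0,-0.5],[0,-0.26,0,-0.5],[0,-0.26,0,-0.5],[0,-0.26,0,-0.5],[0,-0.26,0,-0.5]]
  ],
  "jaw": 0.0
}}

```text
time_s: 12.2
eef_pos: [0.5459, -0.1787, 0.1536]
eef_rot: [-0.001, -0.087, 0.996, 0.001]
wrist_force: [-1.1, 0.7, 0.8]
opening: 1.003
grasp_force: 0.0
```

>>> {"name": "drive_tool", "arguments": {
  "plan": [
    [[0,0,0,-0.022],[0,0,0,-0.022],[0,0,0,-0.022]]
  ]
}}

```text
time_s: 12.45
eef_pos: [0.5463, -0.1789, 0.1541]
eef_rot: [-0.001, -0.117, 0.993, 0.001]
wrist_force: [0.3, -0.1, 0.1]
opening: 0.998
grasp_force: 0.0
```

```bash
python3 - <<'E'
from h import *
o=ctrl.get_obs();p,d=ctrl.camera("wrist");c=cam("wrist",o);R=Ro.from_quat(np.roll(o["eef_rot"],-1)).as_matrix()
print(o["time_s"],o["eef_pos"],"yaw",np.degrees(np.arctan2(R[1,1],R[0,1])),o["opening"])
hsv=cv2.cvtColor(p,cv2.COLOR_RGB2HSV);H,S,V=[hsv[...,i].astype(int) for i in range(3)]
yy,xx=np.mgrid[:384,:512]
u,v=proj(c,[.57,-.176,.04])[0].astype(int);print(u,v)
cv2.imwrite("pics/w3.png",cv2.resize(p[v-80:v+70,u-100:u+100,::-1],(800,600),interpolation=cv2.INTER_CUBIC))
K,_,t=c;D=(c[1]@np.linalg.inv(K)@np.c_[xx.ravel(),yy.ravel(),np.ones(xx.size)].T).T;W=(t+D*d.reshape(-1,1)).reshape(-1,3)
a=np.radians(13.7);ux=np.array([np.cos(a),np.sin(a)]);L=(W[:,:2]-[.5445,-.18])@np.c_[ux,[-ux[1],ux[0]]]
m=(L[:,0]>.055)&(L[:,0]<.13)&(abs(L[:,1])<.04)&(W[:,2]>.018)&(W[:,2]<.045);l=L[m];print("sh x",np.percentile(l[:,0],[2,98]),"y",np.percentile(l[:,1],[1,99]))
m=(abs(L[:,0])<.04)&(abs(L[:,1])<.04)&(W[:,2]>.039)&(W[:,2]<.05);l=L[m];print("body",np.percentile(l[:,0],[1,99]),"y",np.percentile(l[:,1],[1,99]))
print("to body grip",R.T@(np.array([.5455,-.1797,.016])-o["eef_pos"])/.4)
E
```

```text
12.45 [ 0.5462528  -0.17891388  0.15405116] yaw 103.45254885405595 0.9978087704746094
247 207
sh x [0.05623339 0.10653962] y [-0.02256589  0.02436868]
body [-0.02728615  0.0303594 ] y [-0.02433965  0.02392868]
to body grip [ 0.00169665 -0.00207767  0.34512821]
```

View pics/w3.png

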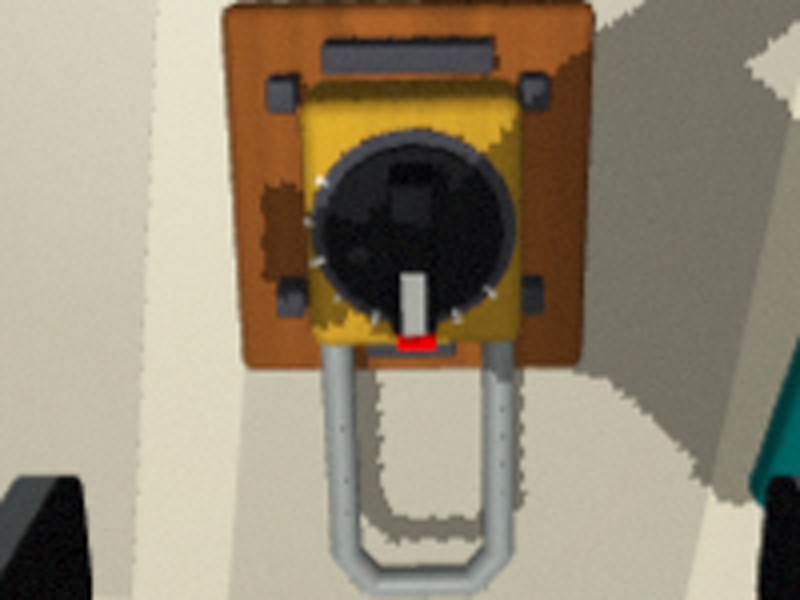

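Pointer still at the mark and the shackle is visibly longer (crown at crop (425,580)). I'll check the travel by ray casting before gripping.

```bash
python3 - <<'E'
from h import *
z=np.load("w2.npz");a=np.radians(13.7);B=np.array([[np.cos(a),-np.sin(a)],[np.sin(a),np.cos(a)]])
o3=ctrl.get_obs();p3,d3=ctrl.camera("wrist")
for nm,o,p,d in(("w2",dict(eef_pos=z["pos"],eef_rot=z["rot"]),z["p"],z["d"]),("w3",o3,p3,d3)):
    c=cam("wrist",o);hsv=cv2.cvtColor(p,cv2.COLOR_RGB2HSV).astype(int);H,S,V=hsv[...,0],hsv[...,1],hsv[...,2]
    yy,xx=np.mgrid[:384,:512];uc,vc=proj(c,[.575,-.172,.04])[0]
    r=np.argwhere((np.hypot(xx-uc,yy-vc)<20)&((H<4)|(H>175))&(S>200)&(V>120))[:,::-1]
    u=int(round(proj(c,[.627,-.16,.028])[0][0]))
    K,R,t=c;col=[]
    for uu in range(u-6,u+7):
        vs=np.arange(200,330);D=(R@np.linalg.inv(K)@np.c_[np.full(len(vs),uu),vs,np.ones(len(vs))].T).T
        W=t+D*d[vs,uu][:,None];k=(W[:,2]>.02)&(W[:,2]<.04)&((W[:,:2]-[.5445,-.18])@B[:,0]>.06)
        if k.any():col.append(((ray(c,[uu,vs[k].mean()],.028)[0,:2]-[.5445,-.18])@B)[0])
    print(nm,"red",(ray(c,r.mean(0),.042)[0,:2]-[.5445,-.18])@B,"crown x",np.median(col))
E
```

```text
w2 red [0.03091874 0.00061231] crown x 0.0885428153130602
w3 red [0.03028635 0.00067171] crown x 0.10567752662162117
```

Shackle travel is about 18 mm, so it is fully out. Now gripping the body.

>>> {"name": "drive_tool", "arguments": {
  "plan": [
    [[0.005,-0.002,0.1,0],[0.005,-0.002,0.18,0],[0.005,-0.002,0.25,0],[0.005,-0.002,0.3,0],[0.005,-0.002,0.33,0],[0.005,-0.002,0.345,0],[0.005,-0.002,0.35,0],[0.005,-0.002,0.35,0],[0.005,-0.002,0.35,0]]
  ]
}}

```text
time_s: 13.3
eef_pos: [0.5463, -0.1813, 0.0167]
eef_rot: [0.001, -0.118, 0.993, -0.001]
wrist_force: [-0.0, -0.5, 0.5]
opening: 1.002
grasp_force: 0.0
```

>>> {"name": "drive_tool", "arguments": {
  "plan": [
    [[0,0,0,0],[0,0,0,0],[0,0,0,0],[0,0,0,0],[0,0,0,0],[0,0,0,0],[0,0,0,0],[0,0,0,0]]
  ],
  "jaw": 1.0
}}

```text
time_s: 13.97
eef_pos: [0.5461, -0.1814, 0.0165]
eef_rot: [0.001, -0.118, 0.993, -0.001]
wrist_force: [-1.4, 0.2, 5.7]
opening: 0.573
grasp_force: 63.6
```

```bash
python3 - <<'E'
from h import *
z=np.load("top0.npz");p=z["p"];c=cam("top")
hsv=cv2.cvtColor(p,cv2.COLOR_RGB2HSV);H,S,V=[hsv[...,i].astype(int) for i in range(3)]
print("px",hsv[193,168])
m=(abs(H-hsv[193,168,0].astype(int))<10)&(S>100);m=m.astype(np.uint8);n,l,s,ce=cv2.connectedComponentsWithStats(m);k=l[193,168];print(s[k])
r=cv2.minAreaRect(np.argwhere(l==k)[:,::-1].astype(np.float32));b=ray(c,cv2.boxPoints(r),.01);print(r,b.round(3).tolist(),b.mean(0),np.linalg.norm(b[0]-b[1]),np.linalg.norm(b[1]-b[2]))
o=ctrl.get_obs();print(o["eef_pos"],o["opening"],o["grasp_force"],o["q"])
R=Ro.from_quat(np.roll(o["eef_rot"],-1)).as_matrix();print("yaw",np.degrees(np.arctan2(R[1,1],R[0,1])))
t=b.mean(0);t[2]=o["eef_pos"][2]+.15-.014;print("scaled to tray",R.T@(t-o["eef_pos"])/.4)
E
```

```text
px [110 128 100]
[ 141  161   55   63 2794]
((167.44615173339844, 192.06922912597656), (57.304046630859375, 49.4898567199707), 82.87498474121094) [[0.65, 0.237, 0.01], [0.667, 0.108, 0.01], [0.519, 0.087, 0.01], [0.502, 0.214, 0.01]] [0.58450356 0.1613003  0.01      ] 0.1298241573784376 0.15035173827276246
[ 0.54608037 -0.18137534  0.01652682] 0.5729179492169666 63.587690591812134 [-5.26724030e-01  4.61808184e-01  1.73372084e+00 -2.88933369e-04
  9.43929596e-01 -2.33451362e+00]
yaw 103.58834578220956
scaled to tray [-0.29511401  0.80958063 -0.34092566]
```

>>> {"name": "drive_tool", "arguments": {
  "plan": [
    [[0,0,-0.02,0],[0,0,-0.05,0],[0,0,-0.09,0],[0,0,-0.14,0],[0,0,-0.19,0],[0,0,-0.24,0],[0,0,-0.28,0],[0,0,-0.31,0],[0,0,-0.33,0],[0,0,-0.341,0],[0,0,-0.341,0],[0,0,-0.341,0]]
  ]
}}

```text
time_s: 14.97
eef_pos: [0.5448, -0.1804, 0.1509]
eef_rot: [-0.001, -0.118, 0.993, 0.0]
wrist_force: [0.1, -0.2, -4.9]
opening: 0.57
grasp_force: 64.4
```

>>> {"name": "drive_tool", "arguments": {
  "plan": [
    [[-0.01,0.027,0,0],[-0.025,0.07,0,0],[-0.045,0.122,0,0],[-0.066,0.18,0,0],[-0.09,0.245,0,0],[-0.115,0.315,0,0],[-0.137,0.375,0,0],[-0.158,0.432,0,0],[-0.175,0.48,0,0],[-0.19,0.52,0,0],[-0.2,0.55,0,0],[-0.2,0.55,0,0]]
  ]
}}

```text
time_s: 15.97
eef_pos: [0.5705, 0.0549, 0.1507]
eef_rot: [-0.001, -0.12, 0.993, 0.001]
wrist_force: [-1.2, -0.9, -4.4]
opening: 0.571
grasp_force: 64.5
```

>>> {"name": "drive_tool", "arguments": {
  "plan": [
    [[-0.01,0.03,0,0],[-0.025,0.07,0,0],[-0.045,0.12,0,0],[-0.065,0.17,0,0],[-0.08,0.215,0,0],[-0.09,0.245,0,0],[-0.095,0.26,0,0],[-0.095,0.26,0,0],[-0.095,0.26,0,0],[-0.095,0.26,0,0],[-0.095,0.26,0,0]]
  ]
}}

```text
time_s: 16.88
eef_pos: [0.5839, 0.1609, 0.1517]
eef_rot: [-0.0, -0.118, 0.993, -0.0]
wrist_force: [-0.2, 0.9, -4.6]
opening: 0.574
grasp_force: 64.4
```

```bash
python3 - <<'E'
from h import *
o=ctrl.get_obs();print(o["time_s"],o["eef_pos"],o["eef_rot"],o["opening"],o["grasp_force"])
a,_=ctrl.camera("scene");b,_=ctrl.camera("wrist")
cv2.imwrite("pics/f.png",cv2.resize(np.vstack([a[60:344],b[60:344]]),(512,568))[:,:,::-1])
E
```

```text
16.8833 [0.58391269 0.1609053  0.15166781] [-7.05329442e-05 -1.17672465e-01  9.93052448e-01 -1.46141405e-04] 0.5741598910870387 64.42543387413025
```

View pics/f.png

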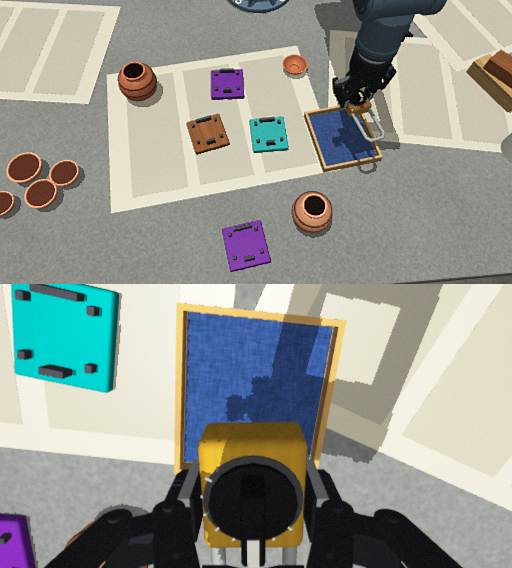

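The lock is held level over the tray (scene crop ~(360,105), tray ~(343,138)) with its dial up. Its underside is about 0.149 m above the bench, and the jars and saucer are where they were.

```bash
python3 -c "
from bench import ctrl
print(ctrl.hand_in())"
```

```text
the job is handed in; nothing more can be done
None
```

I turned the dial to the red mark and pulled the shackle fully out in the cradle. I handed the job in at about 17 s, holding the lock dial up over the middle of the tray with its underside about 15 cm above the bench and the jars and saucer untouched; no verdict came back.

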